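Lift a laundry tablet from its dish with tongs

TASK

Skin should not touch the concentrated laundry tablet, so use the tongs: grip them across their two finger plates, squeeze them shut on the round tablet that stands on the ribbed dish, and lift it. Finish holding the tablet in the squeezed tongs straight above the dish, about 10 cm clear of it, and keep holding; do not touch the tablet with the gripper, do not let it fall on the desk, and leave the bottle, thread spool and binder clip where they are.

Things in the scene. Friction and masses are not known exactly. Their poses are not given: they have to be found in the camera images.
- tongs: Steel tongs lying on edge on the desk, 211 mm long with the small hanging ring, 36 mm high, 120 g. Two arms run forward from a hinge and spread sideways. Origin: on the underside, midway between the two finger plates; x points from hinge to tips, y to the left arm (the line along which the arms close), z up. The hinge is at x = -90 mm.
- tongs_grip (a point): Point midway between the two finger plates, 18 mm above the underside: grip here, from outside, closing along the tongs' y. Each plate is 44 mm long (x), 36 mm high from the underside up, 4 mm thick; outer faces 55 mm apart at rest. At 49 mm apart the tongs can be carried with the tips still open; at 40 mm the plates are parallel and the tips pinch the tablet.
- tongs_tips (a point): Point midway between the two rubber tip pads, 91 mm ahead (tongs' x) of the grip point, same height. Each pad is 34 mm long, 24 mm high (6 to 30 mm above the underside), 6 mm thick. Gap between pads: 58 mm at rest, 46 with the plates 49 mm apart, 28 at 40 mm. The arms between plates and pads are strips 8 to 28 mm above the underside.
- tongs_left: The left arm of the tongs, hinged at its origin, with its finger plate and tip pad. A spring holds the arms apart: about 5 N on each plate begins to close them, 9 N brings the plates to 40 mm; with 20 N on the plates the tips pinch the tablet with about 5 N.
- tongs_right: The right arm of the tongs, the mirror image of the left.
- tablet: The white round pressed laundry tablet, an upright disc 28 mm in diameter and 26 mm high, about 30 g. Origin: the centre of its underside.
- tablet_center (a point): The centre of the tablet, half-way up (13 mm above its underside).
- dish: The square wooden draining dish, 110 x 110 mm, fixed to the desk, with no rim; the ribs on top are 18 mm above the desk and the tablet stands on them near the middle. Origin: the centre of its underside, on the desk.
- bottle: Bystander: a small plastic bottle, 38 x 52 mm and 135 mm high, standing beyond the work. Origin: the centre of its underside.
- spool: Bystander: a thread spool, 25 mm in diameter and 50 mm high, standing on end between tongs and dish. Origin: the centre of its underside.
- clip: Bystander: a black binder clip, 26 x 32 mm and 41 mm high, standing beyond the work. Origin: the centre of its underside.
There are look-alikes about, which are no part of the job. Leave any blue or red look-alike of the tablet alone.

How it is judged:
By the outcome, as a careful person would: the job done as asked, in the order asked, and still so for the second after the job is handed in, while the arm keeps its last pose, push and grip.
It also fails if it takes over 38 s, if anything falls off the work surface, if the arm or the gripper's body presses on something with over 40 N, if the wrist force passes 120 N, or if a joint passes its speed limit or range.

ROBOT

A 6-joint arm with a two-finger parallel gripper is mounted at the origin on a cart in front of the work surface, level with it; the furniture and walls round the work are solid. World frame = base frame: x ahead of the robot, y to its left, z up, the work surface at z = 0. Lengths are in mm, angles in rad, forces in N, time in s.
With the tool pointing down it reaches from about 375 to 975 mm from the base axis. Payload 3.8 kg.
Tool frame: the origin (TCP) lies on the centre line of the jaws, within the pads' length; the fingertips stand ctrl.finger_overhang ahead of it and the grasp point (between the pads) lies 3 mm ahead of it (ctrl.finger_overhang is the distance from the TCP to the fingertips, in mm); z points along the fingers, y is the line along which they close (so a half turn about z gives the same grasp; the last joint's range is limited). The gripper opens to 88 mm and grips with 3 to 60 N. Pads are 18 mm wide; open, the fingers measure 123 mm over their backs; the gripper's body (75 mm by 187 mm) begins 45 mm behind the grasp point.
Start: joints at [1.183, 0.264, 1.604, -0, 1.274, -0.037], TCP at [231.961, 633.887, 232.806] pointing down, gripper open.
Joint ranges: [-2.63, 2.63], [-0.94, 2.18], [0.31, 2.57], [-1.31, 4.45], [0, 2.66], [-2.55, 2.55]. Speed limits (rad/s): [2.57, 2.57, 3.14, 3.14, 3.14, 3.14].

INTERFACE

Orientations are given as a rotation vector (axis times angle).
In Python, from rig import ctrl, viewer, finder gives the robot as it stands.
- The arm moves only by the tool send_rows, never from a script. Its argument "motion" is a list of rows, each an object with "translation": the shift along the world's x, y, z scaled (see below), a list of three; "rotation": the turn, a rotation vector about the world's x, y, z scaled (see below), a list of three; "claw": the opening, from 0 (shut) to 1 (fully open). A call has 1 to 10 rows; each row is the pose to reach, as a shift and turn from the pose commanded when the call began; what a row does not reach only later rows make up. The controller multiplies each number of a shift by 120 mm and each number of a turn by pi/4 rad. A row lasts 1/10 s, in which the tool goes at most 50 mm and 8.59 degrees, less where a joint would pass 70% of its speed; a pose out of reach is approached as far as the arm can. A call with a number of a shift or a turn outside -1 to 1 is refused whole. A call with a gripper value outside its range is refused whole. The fingers move at their own pace and stop on an object; "squeeze" is the grip in N (left out, the last holds). Time passes only in rows, so rows that repeat a pose let the fingers close. It gives the time, the measured TCP pose, the force, the opening and the grip force at its end, in the units of the state.
- ctrl.observe(): the state, without advancing time (a new reading comes with each control period).
- viewer.snapshot(name): name is "scene" or "top"; returns (picture, depth): 420x560x3 uint8, red, green, blue; 420x560 float32, mm along the optical axis (not along the pixel's ray), 0 where there is no reading.
- viewer.get_calibration(name): a dict with "vfov" (degrees; the focal length in pixels is half the picture's height over the tangent of half this angle, whatever the lens; pixels are square), "cx", "cy" (the principal point, pixels), "xyz" and "attitude" of the camera in the world. Camera axes: x right, y up, looking along -z (the intrinsics and any distortion apply to the point x, -y, -z); pixel columns grow to the right and rows downward; lengths in mm; the calibration is good to about 2 mm. A picture is of the moment at which its call begins. get_calibration takes no time and is no camera call.
- ctrl.hand_in(): hands the job in; it is judged then, once.
Trained networks look in the newest picture that a camera, given by its name, has taken for a name from the list of things; names that differ only in an ending like _2 or _b are one class to them, and where a whole thing is asked for, a point or a joint stands for the part that bears it (a point fixed in the world has none). Each returns a list of dicts, best first, with "confidence" (0 to 1); they miss things now and then, are a little off and sometimes report something else, mostly with a low value. They report only what shows in the picture. A call takes as long as a camera call. They do not tell look-alikes from the thing itself.
- finder.look_for(label, camera): "extent" ([left, top, width, height] in pixels, round what is visible of it).
- finder.masks_of(label, camera): "pixels" (420x560 bool, what is visible of it) and "extent" ([left, top, width, height] in pixels, round what is visible of it).
The state is a dict: "time_s": time; "q": joint angles; "qvel": joint speeds; "joint_torque": joint torques, N m; "position": TCP position; "ee_rot": TCP orientation; "wrist_force": force on the tool from outside, world axes, zero at the start; "wrist_torque": the same for the moment, N m; "grip_width": finger opening in mm; "grip_force": force on a finger pad.
Only numpy, scipy, OpenCV 4.12 (cv2) and the standard library are available. Lean on these libraries where they do the work, as an engineer would, in place of code of your own. Each camera call takes 0.05 s, during which the arm holds its last target. There are 200 camera calls.

## Working session

There is one attempt and no reset: what is moved stays moved. The work goes in short steps, Python scripts to look and compute and a tool call to move; the robot and the scene stay as the last step left them, time stands still between calls to the robot, and variables do not carry over. Pictures are saved under pics/ and viewed, at most 10 in all, crops included, and the job is handed in when it is done.

Besides the shell and the picture viewer there is one more tool, called after "Request:" by a JSON object that holds its "fn" and its "kwargs". send_rows: Moves the arm, as the interface text tells. Shifts and turns lie within -1 to 1; 1 stands for 120 mm of shift or pi/4 rad of turn. Its arguments: {"type":"object","properties":{"motion":{"type":"array","items":{"type":"object","properties":{"translation":{"type":"array","items":{"type":"number","minimum":-1,"maximum":1}},"rotation":{"type":"array","items":{"type":"number","minimum":-1,"maximum":1}},"claw":{"type":"number"}}}},"squeeze":{"type":"number"}},"required":["motion"]}

```bash
mkdir -p pics; ls
cat > h.py <<'E'
import numpy as np, cv2
from scipy.spatial.transform import Rotation as R
from rig import ctrl, viewer, finder
def cam(n):
    c=viewer.get_calibration(n); return c
def world(n,depth,mask=None):
    """Nx3 world points (and pixel idx) for mask"""
    c=cam(n); f=210/np.tan(np.radians(c['vfov'])/2)
    v,u=np.nonzero((depth>0)&(mask if mask is not None else True)); d=depth[v,u]
    P=np.stack([(u-c['cx'])/f*d,-(v-c['cy'])/f*d,-d],1)
    a=np.array(c['attitude']); M=a if a.shape==(3,3) else R.from_rotvec(a).as_matrix()
    return P@M.T+np.array(c['xyz']),u,v
E
python3 - <<'E'
from h import *
print(ctrl.observe(), ctrl.finger_overhang)
for n in ("scene","top"):
    print(n,cam(n))
    im,d=viewer.snapshot(n); cv2.imwrite(f"pics/{n}0.png",im[...,::-1]); np.savez(f"{n}0.npz",im=im,d=d)
    for l in ("tongs","tongs_left","tongs_right","tablet","dish","bottle","spool","clip"):
        print(l,[(np.round(x['extent']).tolist(),round(x['confidence'],2)) for x in finder.look_for(l,n)])
E
```

```text
pics
{'time_s': 0.0, 'q': array([ 1.18310822e+00,  2.64730408e-01,  1.60533889e+00, -2.16675616e-05,
        1.27372581e+00, -3.68929270e-02]), 'qvel': array([-2.78904289e-05,  1.64722081e-03, -9.66280759e-05, -2.69096472e-03,
        8.29112652e-04,  1.09961453e-03]), 'joint_torque': array([ 4.14496299e-04, -5.02108777e+01, -3.56873667e+01,  7.29077007e-02,
        2.92533101e-02, -1.76557260e-04]), 'position': array([231.69244856, 633.2255308 , 231.52232257]), 'ee_rot': array([-0.54811918, -3.09295489,  0.00338832]), 'wrist_force': array([ 0.50890199,  0.21927677, -0.37916779]), 'wrist_torque': array([ 0.02140341, -0.04822789, -0.00189903]), 'grip_force': 0.0, 'grip_width': 88.23495844699504} 22.0
scene {'vfov': 53.53876605862342, 'cx': 285.3644612801684, 'cy': 206.07284244464878, 'xyz': array([ -24.21786619, -431.52487113,  674.54999323]), 'attitude': array([ 0.83545016, -0.42822402, -0.84818365])}
tongs [([332.0, 248.0, 79.0, 66.0], 0.78)]
tongs_left [([340.0, 248.0, 42.0, 51.0], 0.68)]
tongs_right [([341.0, 261.0, 70.0, 44.0], 0.64), ([328.0, 249.0, 82.0, 64.0], 0.2)]
tablet [([
[... 277 characters left out ...]
[342.0, 197.0, 14.0, 13.0], 0.66)]
top {'vfov': 47.85085285971223, 'cx': 272.17106159685, 'cy': 204.72371928960527, 'xyz': array([ 514.01090233,   21.11974805, 1165.30322763]), 'attitude': array([ 0.08675754, -0.08482614, -1.59437009])}
tongs [([357.0, 195.0, 34.0, 94.0], 0.87)]
tongs_left [([352.0, 198.0, 13.0, 77.0], 0.63), ([175.0, 229.0, 12.0, 17.0], 0.27)]
tongs_right [([368.0, 196.0, 24.0, 78.0], 0.71), ([355.0, 192.0, 36.0, 88.0], 0.4)]
tablet [([122.0, 249.0, 17.0, 12.0], 0.67), ([239.0, 238.0, 9.0, 12.0], 0.65), ([228.0, 266.0, 13.0, 7.0], 0.59), ([154.0, 275.0, 13.0, 14.0], 0.48)]
dish [([160.0, 209.0, 54.0, 48.0], 0.82)]
bottle [([375.0, 197.0, 19.0, 53.0], 0.71)]
spool []
clip []
```

```bash
python3 -c "
import cv2,numpy as np
t=cv2.imread('pics/top0.png')[110:310,90:420];s=cv2.imread('pics/scene0.png')[120:330,150:430]
t=cv2.resize(t,(792,480),interpolation=3);s=cv2.resize(s,(780,585),interpolation=3)
cv2.imwrite('pics/top0c.png',t);cv2.imwrite('pics/scene0c.png',s)"
```

```text
(no output)
```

View pics/top0.png

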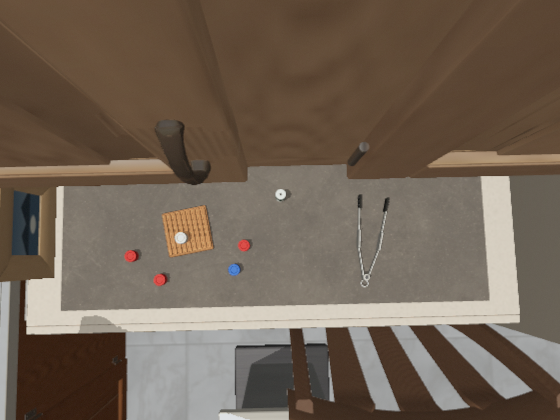

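View pics/scene0c.png

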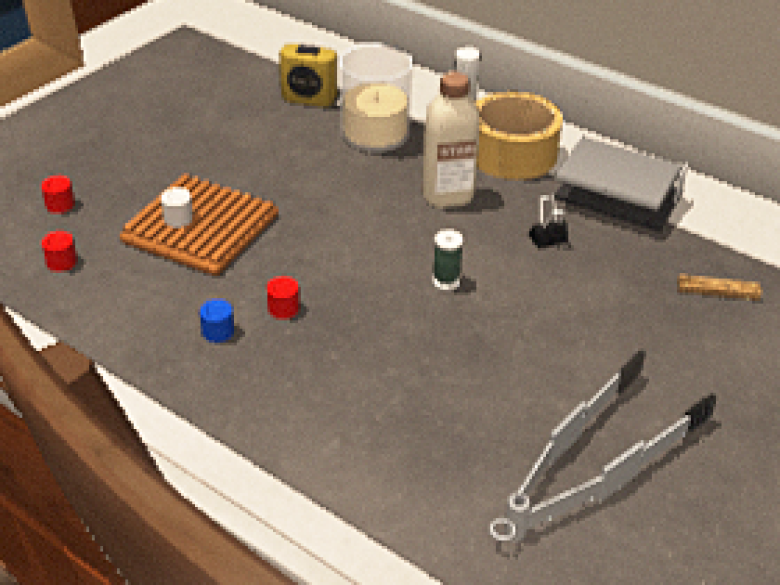

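The white tablet on the dish (top px 181,238; scene crop 176,207) is the one meant. The red ones (131,256; 160,280; 244,245) and the blue one (234,270) stand on the desk and are look-alikes. The enlarged scene crop confirms this. The tongs lie at top px (357–391, 195–289) with tips pointing away from the robot, and the spool is at (281,195).

Run:
```python
from h import *
T=np.load("top0.npz");S=np.load("scene0.npz")
def reg(n,D,box,zmin,zmax,l):
    m=np.zeros((420,560),bool);x,y,w,h=box;m[y:y+h,x:x+w]=1
    P,u,v=world(n,D['d'],m);k=(P[:,2]>zmin)&(P[:,2]<zmax);P=P[k]
    if len(P): print(l,n,len(P),"min",P.min(0).round(),"max",P.max(0).round(),"med",np.median(P,0).round(1))
    return P
reg("top",T,(100,270,300,40),-30,30,"desk")
reg("top",T,(150,200,70,65),10,30,"dish")
reg("top",T,(170,228,22,22),36,60,"tablet")
reg("scene",S,(200,180,30,30),36,60,"tablet")
reg("top",T,(272,186,18,18),40,60,"spool")
reg("scene",S,(300,195,25,35),40,60,"spool")
reg("top",T,(350,190,45,100),12,50,"tongs")
P=reg("scene",S,(320,235,100,85),12,50,"tongs")
reg("scene",S,(295,140,30,60),12,150,"bottle")
reg("scene",S,(335,185,25,30),8,50,"clip")
P,u,v=world("top",T['d']);k=P[:,2]>60
# high things in workspace
for a in range(0,560,80):
    kk=k&(u>=a)&(u<a+80)&(P[:,0]>300)
    if kk.any(): print(a,"front x of high",[ (z,P[kk&(P[:,2]>z)][:,0].min().round() if (kk&(P[:,2]>z)).any() else None) for z in (60,300,500,700)],P[kk][:,2].min().round())
k=(P[:,0]<330)&(P[:,2]>60); print("near high", k.sum(), P[k].min(0) if k.any() else 0, P[k].max(0) if k.any() else 0)
# tongs mask dark/bright points: pads, ring, plates in top view
for l in("tongs","tongs_left","tongs_right"):
  for n,D in(("top",T),("scene",S)):
    viewer.snapshot(n)
    for r in finder.masks_of(l,n)[:1]:
        P,u,v=world(n,D['d'],r['pixels']);k=(P[:,2]>15)&(P[:,2]<60)
        np.save(f"{l}_{n}.npy",P[k]);print(l,n,r['confidence'],k.sum(),P[k].min(0).round(),P[k].max(0).round())
```

```text
desk top 11899 min [ 379. -284.  -10.] max [492. 446.  30.] med [435.5  82.4   0. ]
dish top 1733 min [521. 167.  10.] max [644. 291.  30.] med [584.7 225.   16.2]
tablet top 111 min [551. 226.  36.] max [577. 253.  50.] med [565.  239.1  43.3]
tablet scene 77 min [546. 225.  36.] max [576. 252.  45.] med [558.7 237.6  41.8]
spool top 81 min [651. -10.  41.] max [673.  11.  57.] med [ 6.612e+02 -3.000e-01  5.020e+01]
spool scene 72 min [645. -12.  40.] max [668.  11.  52.] med [655.3  -2.8  48.2]
tongs top 535 min [ 438. -262.   12.] max [ 659. -182.   41.] med [ 549.1 -198.    27.3]
tongs scene 857 min [ 434. -263.   12.] max [ 655. -183.   38.] med [ 538.3 -206.8   24.2]
bottle scene 1060 min [741.  47.  12.] max [970. 247. 136.] med [762.4  71.1  67.2]
clip scene 108 min [755. -55.   8.] max [824. -23.  41.] med [772.1 -40.7  17.2]
0 front x of high [(60, np.float64(300.0)), (300, np.float64(589.0)), (500, np.float64(589.0)), (700, np.float64(589.0))] 60.0
80 front x of high [(60, np.float64(580.0)), (300, np.float64(580.0)), (500, np.float64(580.0)), (700, np.float64(580.0))] 690
[... 427 characters left out ...]
64(589.0)), (300, np.float64(589.0)), (500, np.float64(589.0)), (700, np.float64(589.0))] 689.0
480 front x of high [(60, np.float64(316.0)), (300, np.float64(589.0)), (500, np.float64(589.0)), (700, np.float64(589.0))] 60.0
near high 10930 [ 170.52407542 -578.31851033   60.06166209] [329.82943066 617.08552549 280.10956196]
tongs top 0.94 312 [ 455. -259.   15.] [ 656. -182.   41.]
tongs scene 0.54 28 [757. -50.  16.] [782. -31.  27.]
tongs_left top 0.53 122 [ 503. -195.   15.] [ 656. -182.   39.]
tongs_left scene 0.79 242 [ 474. -197.   15.] [ 653. -183.   37.]
tongs_right top 0.85 193 [ 476. -259.   15.] [ 646. -207.   40.]
tongs_right scene 0.68 261 [ 472. -197.   15.] [ 653. -183.   37.]
```

Run:
```python
from h import *
from scipy.optimize import minimize
from scipy.spatial import cKDTree
A=[]
for n,box in (("top",(350,190,45,100)),("scene",(320,235,100,85))):
    D=np.load(n+"0.npz");m=np.zeros((420,560),bool);x,y,w,h=box;m[y:y+h,x:x+w]=1
    P,u,v=world(n,D['d'],m);k=(P[:,2]>14)&(P[:,2]<45)
    c=D['im'][v[k],u[k]].max(1);P=P[k];A.append((P,c))
for i,(P,c) in enumerate(A):
    t=P[:,:2]
    def mir(p,q=t):
        a,y0=p;d=np.array([np.cos(a),np.sin(a)]);nn=np.array([-d[1],d[0]]);o=np.array([549,y0])
        r=q-o;return q-2*np.outer(r@nn,nn)
    tr=cKDTree(t)
    best=min((minimize(lambda p:np.minimum(tr.query(mir(p))[0],15).mean(),[a,y],method="Nelder-Mead",options=dict(initial_simplex=[[a,y],[a+.05,y],[a,y+5]])) for a in (-.3,-.2,-.1,0) for y in(-225,-215,-205)),key=lambda r:r.fun)
    a,y0=best.x;print(("top","scene")[i],best.x,best.fun)
    d=np.array([np.cos(a),np.sin(a)]);nn=np.array([-d[1],d[0]]);L=(t-[549,y0])@np.c_[d,nn]
    print("x range",L.min(0),L.max(0))
    hi=P[:,2]>33;print("plate-high x hist",np.histogram(L[hi,0],bins=np.arange(-130,131,10)))
    dk=c<70;print("dark",dk.sum(),"x",np.percentile(L[dk,0],[2,50,98]))
    for b in range(-120,121,15):
        s=L[(L[:,0]>=b)&(L[:,0]<b+15)]
        if len(s): print(b,len(s),"y",s[:,1].min().round(),s[:,1].max().round(),"in",s[s[:,1]>0][:,1].min().round() if (s[:,1]>0).any() else None,s[s[:,1]<0][:,1].max().round() if (s[:,1]<0).any() else None)
```

```text
top [-1.4966342e-01 -2.0982378e+02] 0.9326070427691564
x range [-112.19968593  -36.88226192] [106.8026347  36.6378269]
plate-high x hist (array([ 0,  0,  0, 10, 23,  0,  0,  1,  1,  0,  3, 15, 16, 16, 14,  3,  0,
        0,  0,  0,  1,  2,  3,  0,  0,  0]), array([-130, -120, -110, -100,  -90,  -80,  -70,  -60,  -50,  -40,  -30,
        -20,  -10,    0,   10,   20,   30,   40,   50,   60,   70,   80,
         90,  100,  110,  120,  130]))
dark 83 x [ 74.51853475  89.99648651 104.37679132]
-120 13 y -9.0 8.0 in 2.0 -1.0
-105 27 y -9.0 8.0 in 1.0 -0.0
-90 43 y -10.0 10.0 in 0.0 -1.0
-75 31 y -13.0 14.0 in 7.0 -8.0
-60 31 y -18.0 17.0 in 11.0 -13.0
-45 29 y -22.0 23.0 in 15.0 -18.0
-30 36 y -26.0 25.0 in 21.0 -21.0
-15 44 y -27.0 27.0 in 22.0 -23.0
0 41 y -28.0 28.0 in 24.0 -24.0
15 33 y -30.0 29.0 in 26.0 -25.0
30 29 y -31.0 31.0 in 28.0 -26.0
45 26 y -32.0 32.0 in 30.0 -28.0
60 37 y -33.0 33.0 in 28.0 -28.0
75 41 y -35.0 35.0 in 29.0 -29.0
90 47 y -37.0 37.0 in 30.0 -30.0
105 3 y -34.0 34.0 in 32.0 -34.0
scene [-1.49680859e-01 -2.12982342e+02] 0.8580814762905365
x range [-116.19667099
[... 213 characters left out ...]
  -90,  -80,  -70,  -60,  -50,  -40,  -30,
        -20,  -10,    0,   10,   20,   30,   40,   50,   60,   70,   80,
         90,  100,  110,  120,  130]))
dark 116 x [ 70.23347658  85.74567313 101.69728447]
-120 19 y -8.0 10.0 in 1.0 -0.0
-105 92 y -8.0 8.0 in 0.0 -0.0
-90 44 y -11.0 12.0 in 1.0 -1.0
-75 51 y -14.0 15.0 in 10.0 -8.0
-60 50 y -19.0 19.0 in 13.0 -13.0
-45 51 y -23.0 25.0 in 19.0 -18.0
-30 74 y -26.0 28.0 in 22.0 -20.0
-15 71 y -27.0 29.0 in 23.0 -23.0
0 68 y -28.0 29.0 in 25.0 -23.0
15 43 y -29.0 30.0 in 26.0 -26.0
30 39 y -30.0 31.0 in 28.0 -27.0
45 39 y -33.0 33.0 in 29.0 -29.0
60 50 y -34.0 35.0 in 29.0 -28.0
75 55 y -35.0 36.0 in 29.0 -28.0
90 42 y -36.0 38.0 in 30.0 -30.0
```

Run:
```python
from h import *
s=ctrl.observe();M=R.from_rotvec(s['ee_rot']).as_matrix();print(M.round(3),s['time_s'])
a=-0.1497
ty=np.degrees(np.arctan2(M[1,1],M[0,1]));print("tool y angle deg",ty,"want",90+np.degrees(a),"mod 180")
for n in("top","scene"):
    P,u,v=world(n,np.load(n+"0.npz")['d'])
    k=(P[:,2]>70)&(P[:,0]<560)&(P[:,0]>-300)&(abs(P[:,1])<700)&(P[:,2]<600)
    for y in range(-600,600,100):
        kk=k&(P[:,1]>=y)&(P[:,1]<y+100)
        if kk.sum()>5: print(n,y,kk.sum(),"x",P[kk,0].min().round(),P[kk,0].max().round(),"z",P[kk,2].max().round())
T=np.load("top0.npz")
for nm,(cu,cv) in dict(red1=(244,245),blue=(234,270),red2=(160,280),red3=(131,256)).items():
    m=np.zeros((420,560),bool);m[cv-9:cv+9,cu-9:cu+9]=1
    P,_,_=world("top",T['d'],m);P=P[P[:,2]>20];print(nm,(P.min(0)/2+P.max(0)/2).round(),P[:,2].max())
```

```text
[[-0.939  0.344  0.   ]
 [ 0.344  0.939 -0.   ]
 [-0.     0.    -1.   ]] 1.5
tool y angle deg 69.90050438477094 want 81.42282180689158 mod 180
top -600 4101 x 217.0 560.0 z 250.0
top -500 1934 x 199.0 284.0 z 272.0
top -400 1297 x 193.0 232.0 z 235.0
top -300 1232 x 187.0 220.0 z 215.0
top -200 1504 x 196.0 233.0 z 239.0
top -100 1819 x 207.0 295.0 z 280.0
top 0 22 x 220.0 248.0 z 278.0
top 500 1986 x 175.0 560.0 z 204.0
scene -600 30 x 433.0 467.0 z 85.0
scene -500 105 x 169.0 182.0 z 308.0
scene -400 3935 x 149.0 180.0 z 312.0
scene -300 4313 x 149.0 202.0 z 312.0
scene -200 2388 x 153.0 215.0 z 310.0
scene -100 14170 x -38.0 280.0 z 335.0
scene 0 253 x 38.0 95.0 z 333.0
scene 500 2708 x 208.0 560.0 z 208.0
red1 [543.  92.  26.] 30.870001492436586
blue [487. 116.  26.] 32.18134169828977
red2 [466. 294.  26.] 31.699590558905584
red3 [525. 364.  26.] 30.92392540635319
```

Request:
{"fn": "send_rows", "kwargs": {"motion": [{"translation": [0,0,0.4],"rotation": [0,0,0],"claw": 1},{"translation": [0.1,-0.3,0.4],"rotation": [0,0,0.1],"claw": 1},{"translation": [0.22,-0.6,0.4],"rotation": [0,0,0.2],"claw": 1},{"translation": [0.33,-0.9,0.4],"rotation": [0,0,0.256],"claw": 1}]}}

```text
time_s: 1.9
position: [271.9, 525.1, 281.4]
ee_rot: [0.229, 3.132, 0.001]
wrist_force: [0.7, 0.6, -0.3]
grip_width: 88.3
grip_force: 0.0
```

Request:
{"fn": "send_rows", "kwargs": {"motion": [{"translation": [0.11,-0.3,0],"rotation": [0,0,0],"claw": 1},{"translation": [0.22,-0.6,0],"rotation": [0,0,0],"claw": 1},{"translation": [0.33,-0.9,0],"rotation": [0,0,0],"claw": 1}]}}

```text
time_s: 2.2
position: [311.4, 416.5, 280.9]
ee_rot: [0.234, 3.132, 0.0]
wrist_force: [0.3, 0.1, 0.5]
grip_width: 87.7
grip_force: 0.0
```

Request:
{"fn": "send_rows", "kwargs": {"motion": [{"translation": [0.11,-0.3,0],"rotation": [0,0,0],"claw": 1},{"translation": [0.22,-0.6,0],"rotation": [0,0,0],"claw": 1},{"translation": [0.33,-0.9,0],"rotation": [0,0,0],"claw": 1}]}}

```text
time_s: 2.5
position: [351.1, 308.5, 281.1]
ee_rot: [0.234, 3.132, 0.001]
wrist_force: [0.7, 0.3, 0.2]
grip_width: 88.4
grip_force: 0.0
```

Request:
{"fn": "send_rows", "kwargs": {"motion": [{"translation": [0.11,-0.3,0],"rotation": [0,0,0],"claw": 1},{"translation": [0.22,-0.6,0],"rotation": [0,0,0],"claw": 1},{"translation": [0.33,-0.9,0],"rotation": [0,0,0],"claw": 1}]}}

```text
time_s: 2.8
position: [390.6, 200.5, 281.1]
ee_rot: [0.234, 3.132, 0.001]
wrist_force: [0.2, -0.6, -0.1]
grip_width: 87.9
grip_force: 0.0
```

Request:
{"fn": "send_rows", "kwargs": {"motion": [{"translation": [0.11,-0.3,0],"rotation": [0,0,0],"claw": 1},{"translation": [0.22,-0.6,0],"rotation": [0,0,0],"claw": 1},{"translation": [0.33,-0.9,0],"rotation": [0,0,0],"claw": 1}]}}

```text
time_s: 3.1
position: [430.3, 92.4, 281.2]
ee_rot: [0.235, 3.132, 0.0]
wrist_force: [1.2, -0.0, 0.0]
grip_width: 88.3
grip_force: 0.0
```

Request:
{"fn": "send_rows", "kwargs": {"motion": [{"translation": [0.11,-0.3,0],"rotation": [0,0,0],"claw": 1},{"translation": [0.22,-0.6,0],"rotation": [0,0,0],"claw": 1},{"translation": [0.33,-0.9,0],"rotation": [0,0,0],"claw": 1}]}}

```text
time_s: 3.4
position: [469.9, -15.7, 281.2]
ee_rot: [0.235, 3.132, 0.0]
wrist_force: [1.0, -0.3, 0.2]
grip_width: 88.2
grip_force: 0.0
```

Request:
{"fn": "send_rows", "kwargs": {"motion": [{"translation": [0.11,-0.3,0],"rotation": [0,0,0],"claw": 1},{"translation": [0.22,-0.6,0],"rotation": [0,0,0],"claw": 1},{"translation": [0.33,-0.9,0],"rotation": [0,0,0],"claw": 1}]}}

```text
time_s: 3.7
position: [509.5, -123.8, 281.1]
ee_rot: [0.236, 3.132, -0.0]
wrist_force: [-0.4, 0.6, -0.9]
grip_width: 88.4
grip_force: 0.0
```

Request:
{"fn": "send_rows", "kwargs": {"motion": [{"translation": [0.16,-0.37,0],"rotation": [0,0,0],"claw": 1},{"translation": [0.31,-0.73,-0.2],"rotation": [0,0,0],"claw": 1},{"translation": [0.31,-0.73,-0.6],"rotation": [0,0,0],"claw": 1},{"translation": [0.31,-0.73,-1],"rotation": [0,0,0],"claw": 1}]}}

```text
time_s: 4.1
position: [547.8, -212.0, 160.7]
ee_rot: [0.239, 3.129, -0.002]
wrist_force: [-0.2, 0.6, -0.0]
grip_width: 88.4
grip_force: 0.0
```

Request:
{"fn": "send_rows", "kwargs": {"motion": [{"translation": [0,0,-0.3],"rotation": [0,0,0],"claw": 1},{"translation": [0,0,-0.6],"rotation": [0,0,0],"claw": 1},{"translation": [0,0,-0.7],"rotation": [0,0,0],"claw": 1}]}}

```text
time_s: 4.4
position: [543.2, -208.5, 72.4]
ee_rot: [-0.235, -3.126, -0.004]
wrist_force: [-0.3, -0.2, -0.0]
grip_width: 88.2
grip_force: 0.0
```

Run:
```python
from h import *
print(ctrl.observe()['position'])
im,d=viewer.snapshot("scene"); np.savez("scene1.npz",im=im,d=d)
cv2.imwrite("pics/scene1.png",cv2.resize(im[180:330,290:490,::-1],(800,600),interpolation=3))
```

```text
[ 543.19240504 -208.46677221   72.40264834]
```

View pics/scene1.png

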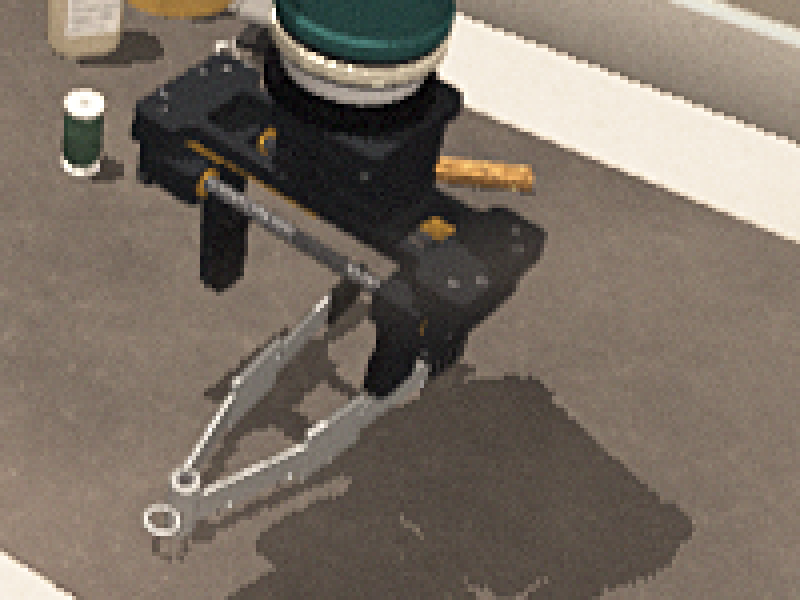

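The picture shows the open jaws above the tongs' plates (finger pair at crop px 220,250 and 395,360), straddling both arms. I'll let the arm settle, then go down.

Request:
{"fn": "send_rows", "kwargs": {"motion": [{"translation": [0,0,0],"rotation": [0,0,0],"claw": 1},{"translation": [0,0,0],"rotation": [0,0,0],"claw": 1}]}}

```text
time_s: 4.65
position: [548.2, -210.4, 79.2]
ee_rot: [0.234, 3.129, -0.002]
wrist_force: [0.6, -0.0, 0.3]
grip_width: 88.0
grip_force: 0.0
```

Request:
{"fn": "send_rows", "kwargs": {"motion": [{"translation": [0,-0.01,-0.1],"rotation": [0,0,0],"claw": 1},{"translation": [0,-0.01,-0.2],"rotation": [0,0,0],"claw": 1},{"translation": [0,-0.01,-0.3],"rotation": [0,0,0],"claw": 1},{"translation": [0,-0.01,-0.36],"rotation": [0,0,0],"claw": 1},{"translation": [0,-0.01,-0.4],"rotation": [0,0,0],"claw": 1},{"translation": [0,-0.01,-0.42],"rotation": [0,0,0],"claw": 1},{"translation": [0,-0.01,-0.42],"rotation": [0,0,0],"claw": 1}]}}

```text
time_s: 5.35
position: [546.1, -210.8, 25.9]
ee_rot: [-0.235, -3.132, -0.0]
wrist_force: [0.4, 0.2, -0.1]
grip_width: 88.1
grip_force: 0.0
```

Request:
{"fn": "send_rows", "kwargs": {"squeeze": 20, "motion": [{"translation": [0,0,0],"rotation": [0,0,0],"claw": 0.75},{"translation": [0,0,0],"rotation": [0,0,0],"claw": 0.65},{"translation": [0,0,0],"rotation": [0,0,0],"claw": 0.6},{"translation": [0,0,0],"rotation": [0,0,0],"claw": 0.57},{"translation": [0,0,0],"rotation": [0,0,0],"claw": 0.555},{"translation": [0,0,0],"rotation": [0,0,0],"claw": 0.555}]}}

```text
time_s: 5.95
position: [546.7, -211.0, 26.7]
ee_rot: [0.235, 3.132, -0.0]
wrist_force: [-0.3, 0.0, 0.5]
grip_width: 49.1
grip_force: 6.9
```

Request:
{"fn": "send_rows", "kwargs": {"motion": [{"translation": [0,0,0.05],"rotation": [0,0,0],"claw": 0.555},{"translation": [0,0,0.15],"rotation": [0,0,0],"claw": 0.555},{"translation": [0,0,0.3],"rotation": [0,0,0],"claw": 0.555},{"translation": [0,0,0.45],"rotation": [0,0,0],"claw": 0.555},{"translation": [0,0,0.6],"rotation": [0,0,0],"claw": 0.555},{"translation": [0,0,0.7],"rotation": [0,0,0],"claw": 0.555},{"translation": [0,0,0.75],"rotation": [0,0,0],"claw": 0.555}]}}

```text
time_s: 6.65
position: [547.2, -211.3, 118.5]
ee_rot: [0.235, 3.13, -0.001]
wrist_force: [-0.1, 0.0, -0.7]
grip_width: 49.0
grip_force: 6.2
```

Run:
```python
from h import *
print(ctrl.observe()['position'],ctrl.observe()['grip_width'])
im,d=viewer.snapshot("scene"); np.savez("scene2.npz",im=im,d=d)
cv2.imwrite("pics/scene2.png",cv2.resize(im[160:310,290:490,::-1],(800,600),interpolation=3))
```

```text
[ 547.2244364  -211.31868662  118.50328217] 49.037304131816335
```

View pics/scene2.png

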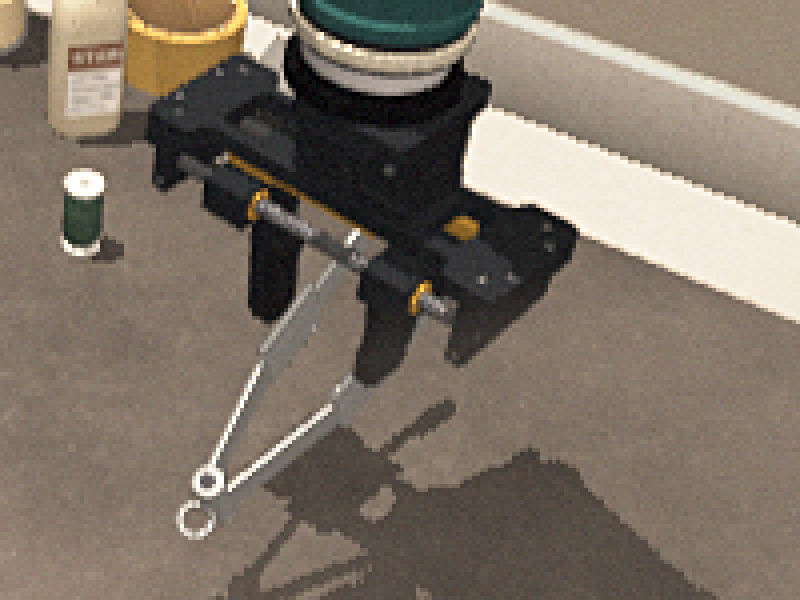

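The tongs (ring at crop px 195,518) hang level between the fingers, clear of the desk, with their shadow separated. Next I carry them to the tablet.

Request:
{"fn": "send_rows", "kwargs": {"motion": [{"translation": [-0.02,0.12,0],"rotation": [0,0,0.03],"claw": 0.555},{"translation": [-0.05,0.3,0],"rotation": [0,0,0.08],"claw": 0.555},{"translation": [-0.08,0.5,0],"rotation": [0,0,0.13],"claw": 0.555},{"translation": [-0.1,0.67,0],"rotation": [0,0,0.17],"claw": 0.555},{"translation": [-0.13,0.84,0],"rotation": [0,0,0.2145],"claw": 0.555}]}}

```text
time_s: 7.2
position: [529.2, -108.1, 114.9]
ee_rot: [0.033, -3.139, -0.002]
wrist_force: [0.1, 0.9, -0.7]
grip_width: 49.0
grip_force: 6.2
```

Request:
{"fn": "send_rows", "kwargs": {"motion": [{"translation": [-0.03,0.17,0],"rotation": [0,0,0.04],"claw": 0.555},{"translation": [-0.05,0.34,0],"rotation": [0,0,0.085],"claw": 0.555},{"translation": [-0.08,0.51,0],"rotation": [0,0,0.13],"claw": 0.555},{"translation": [-0.1,0.68,0],"rotation": [0,0,0.17],"claw": 0.555},{"translation": [-0.13,0.84,0],"rotation": [0,0,0.2145],"claw": 0.555}]}}

```text
time_s: 7.7
position: [513.4, -7.5, 115.0]
ee_rot: [0.298, -3.125, -0.001]
wrist_force: [-0.6, -0.0, -0.9]
grip_width: 49.4
grip_force: 6.2
```

Request:
{"fn": "send_rows", "kwargs": {"motion": [{"translation": [-0.03,0.17,0],"rotation": [0,0,0.04],"claw": 0.555},{"translation": [-0.05,0.34,0],"rotation": [0,0,0.085],"claw": 0.555},{"translation": [-0.08,0.51,0],"rotation": [0,0,0.13],"claw": 0.555},{"translation": [-0.1,0.68,0],"rotation": [0,0,0.17],"claw": 0.555},{"translation": [-0.13,0.84,0],"rotation": [0,0,0.2145],"claw": 0.555}]}}

```text
time_s: 8.2
position: [497.6, 93.0, 115.0]
ee_rot: [0.56, -3.089, -0.001]
wrist_force: [-0.2, -0.5, -1.1]
grip_width: 48.6
grip_force: 6.2
```

Request:
{"fn": "send_rows", "kwargs": {"motion": [{"translation": [-0.03,0.2,0],"rotation": [0,0,0.05],"claw": 0.555},{"translation": [-0.06,0.4,0],"rotation": [0,0,0.1],"claw": 0.555},{"translation": [-0.09,0.6,0],"rotation": [0,0,0.15],"claw": 0.555},{"translation": [-0.11,0.75,0],"rotation": [0,0,0.19],"claw": 0.555},{"translation": [-0.13,0.84,0],"rotation": [0,0,0.2145],"claw": 0.555},{"translation": [-0.13,0.84,0],"rotation": [0,0,0.2145],"claw": 0.555},{"translation": [-0.13,0.84,0],"rotation": [0,0,0.2145],"claw": 0.555}]}}

```text
time_s: 8.9
position: [483.2, 192.1, 115.8]
ee_rot: [0.814, -3.033, 0.001]
wrist_force: [0.1, 0.9, -1.1]
grip_width: 49.0
grip_force: 6.2
```

Run:
```python
from h import *
s=ctrl.observe();print(s['position'],s['ee_rot'],s['grip_width'],s['time_s'])
for n in("top","scene"):
    im,d=viewer.snapshot(n); np.savez(n+"3.npz",im=im,d=d)
    P,u,v=world(n,d)
    # dark pads above dish
    r=np.hypot(P[:,0]-562,P[:,1]-239);hit=(r<60)&(P[:,2]>60)&(P[:,2]<125)
    c=im[v,u].max(1);dk=hit&(c<80)
    print(n,hit.sum(),dk.sum())
    for k in (hit,dk):
        Q=P[k]
        if len(Q)==0: continue
        yaw=np.radians(30);L=(Q[:,:2]-[562.5,239])@np.array([[np.cos(yaw),-np.sin(yaw)],[np.sin(yaw),np.cos(yaw)]])
        for sg in(1,-1):
            q=L[np.sign(L[:,1])==sg]; 
            if len(q): print(sg,len(q),"x",q[:,0].min().round(1),q[:,0].max().round(1),"y",np.percentile(q[:,1],[2,50,98]).round(1),"z",Q[np.sign(L[:,1])==sg][:,2].max().round(1))
a=cv2.imread
t=np.load("top3.npz")['im'][190:300,110:260,::-1];s=np.load("scene3.npz")['im'][150:270,160:310,::-1]
cv2.imwrite("pics/hov.png",np.hstack([cv2.resize(t,(400,300),interpolation=3),cv2.resize(s,(375,300),interpolation=3)]))
```

```text
[483.2381668  192.05640227 115.78005055] [ 8.14439111e-01 -3.03279684e+00  7.09997079e-04] 49.00910976840592 8.9
top 2 0
-1 2 x -43.1 -38.6 y [-28.7 -28.2 -27.8] z 122.7
scene 15 6
1 14 x -55.9 -34.8 y [20.6 21.8 23. ] z 124.6
-1 1 x -33.8 -33.8 y [-28.7 -28.7 -28.7] z 123.8
1 6 x -55.9 -42.6 y [20.9 21.7 23. ] z 124.6
```

View pics/hov.png

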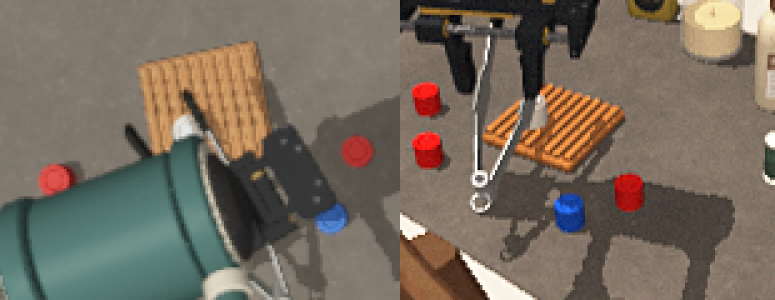

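Run:
```python
from h import *
D=np.load("top3.npz");m=np.zeros((420,560),bool);m[215:255,150:200]=1
P,u,v=world("top",D['d'],m);c=D['im'][v,u].max(1)
k=(P[:,2]>55)&(P[:,2]<135);yaw=np.radians(30)
L=(P[:,:2]-[562.5,239])@np.array([[np.cos(yaw),-np.sin(yaw)],[np.sin(yaw),np.cos(yaw)]])
print(k.sum())
for i in np.nonzero(k)[0]: print(u[i],v[i],c[i],L[i].round(),P[i].round())
dk=(c<60); print("dark"); 
for i in np.nonzero(dk)[0][::3]: print(u[i],v[i],c[i],P[i].round())
```

```text
16
187 233 125 [ -9. -30.] [570. 208. 132.]
188 235 120 [-14. -30.] [565. 206. 132.]
189 237 108 [-19. -30.] [561. 204. 133.]
190 238 135 [-21. -30.] [559. 203. 128.]
191 240 134 [-26. -29.] [554. 201. 128.]
191 241 95 [-29. -29.] [552. 199. 135.]
192 242 114 [-31. -29.] [550. 198. 128.]
192 243 95 [-34. -29.] [548. 197. 133.]
166 244 127 [-6. 21.] [547. 254. 135.]
193 244 129 [-36. -29.] [545. 196. 130.]
194 245 168 [-39. -29.] [543. 195. 123.]
194 246 119 [-41. -29.] [541. 194. 130.]
194 247 110 [-44. -28.] [539. 193. 133.]
195 247 114 [-43. -28.] [539. 193. 118.]
195 248 94 [-46. -28.] [537. 191. 132.]
195 249 160 [-48. -28.] [534. 191. 133.]
dark
179 224 30 [588. 221. 155.]
180 225 37 [585. 217. 164.]
180 226 44 [583. 217. 166.]
181 227 48 [581. 216. 161.]
181 228 50 [579. 216. 161.]
182 229 46 [577. 214. 159.]
183 230 46 [575. 212. 161.]
184 231 51 [573. 210. 158.]
185 232 32 [570. 208. 159.]
185 233 37 [569. 209. 154.]
186 234 52 [566. 207. 153.]
157 236 43 [564. 269. 151.]
186 236 46 [562. 207. 152.]
158 237 24 [561. 265. 161.]
157 238 33 [559. 267. 161.]
160 238 35 [559. 263.
[... 454 characters left out ...]

165 247 41 [540. 252. 152.]
188 247 37 [531. 145. 476.]
163 248 58 [530. 182. 471.]
190 248 34 [529. 142. 478.]
189 249 37 [528. 143. 479.]
192 249 37 [528. 140. 472.]
199 249 53 [533. 170. 213.]
190 250 37 [526. 141. 480.]
193 250 39 [526. 138. 474.]
198 250 53 [531. 172. 210.]
189 251 43 [525. 142. 485.]
192 251 34 [525. 139. 477.]
195 251 34 [525. 136. 469.]
198 251 53 [529. 172. 212.]
190 252 38 [523. 141. 482.]
193 252 35 [523. 137. 477.]
196 252 36 [523. 135. 464.]
189 253 43 [522. 141. 488.]
192 253 38 [522. 138. 483.]
195 253 32 [522. 135. 475.]
198 253 45 [524. 169. 228.]
190 254 50 [520. 140. 487.]
193 254 36 [520. 136. 482.]
196 254 30 [520. 134. 472.]
199 254 49 [522. 167. 231.]
```

```bash
cat > fit.py <<'E'
from h import *
import sys
def prof(n,D,g,yaw,zlo=45,zhi=185):
    P,u,v=world(n,D['d']);L=(P[:,:2]-g)@np.array([[np.cos(yaw),-np.sin(yaw)],[np.sin(yaw),np.cos(yaw)]])
    for b in range(-120,120,15):
        for sg in(1,-1):
            k=(L[:,0]>=b)&(L[:,0]<b+15)&(L[:,1]*sg>0)&(abs(L[:,1])<38)&(P[:,2]>zlo)&(P[:,2]<zhi)
            if k.sum()>2: print(n,b,sg,k.sum(),"y",np.percentile(L[k,1],[5,50,95]).round(),"z",np.percentile(P[k,2],[5,50,95]).round())
if __name__=="__main__":
    prof("scene",np.load("scene2.npz"),[547,-211],-0.1497); print()
    for n in("scene","top"): prof(n,np.load(n+"3.npz"),[483.3,192.5],np.radians(30))
E
python3 fit.py
```

```text
scene -105 1 6 y [1. 4. 5.] z [61. 61. 63.]
scene -105 -1 10 y [-8. -5. -0.] z [59. 60. 62.]
scene -90 1 30 y [0. 3. 7.] z [62. 84. 88.]
scene -90 -1 73 y [-10.  -6.  -1.] z [63. 80. 88.]
scene -75 1 15 y [4. 6. 8.] z [68. 80. 87.]
scene -75 -1 57 y [-11.  -9.  -7.] z [55. 73. 84.]
scene -60 1 37 y [ 6.  8. 11.] z [71. 85. 92.]
scene -60 -1 47 y [-16. -14. -12.] z [69. 83. 93.]
scene -45 1 38 y [10. 13. 15.] z [ 79.  91. 100.]
scene -45 -1 46 y [-20. -17. -15.] z [77. 89. 99.]
scene -30 1 45 y [14. 17. 20.] z [ 85. 102. 116.]
scene -30 -1 58 y [-24. -22. -19.] z [ 85. 100. 116.]
scene -15 1 278 y [18. 26. 36.] z [ 96. 144. 175.]
scene -15 -1 153 y [-37. -29. -24.] z [ 93. 136. 165.]
scene 0 1 112 y [19. 21. 30.] z [ 94. 126. 170.]
scene 0 -1 23 y [-26. -25. -25.] z [ 89.  97. 106.]
scene 15 1 52 y [19. 20. 23.] z [ 99. 117. 131.]
scene 15 -1 5 y [-27. -26. -26.] z [ 98. 100. 101.]
scene 30 1 35 y [21. 22. 24.] z [112. 125. 134.]
scene 30 -1 11 y [-28. -27. -26.] z [108. 120. 129.]
scene 45 1 21 y [22. 23. 25.] z [122. 136. 142.]
scene 45 -1 7 y [-28. -28. -27.] z [120. 122. 127.]
sce
[... 1185 characters left out ...]
6. -1.] z [59. 83. 87.]
top -75 1 22 y [1. 4. 7.] z [66. 80. 86.]
top -75 -1 34 y [-10.  -5.  -1.] z [62. 80. 87.]
top -60 1 26 y [ 2.  8. 11.] z [63. 83. 91.]
top -60 -1 17 y [-15. -12.  -1.] z [56. 84. 91.]
top -45 1 3 y [ 8.  9. 10.] z [77. 79. 83.]
top -45 -1 12 y [-19. -16. -14.] z [ 83.  93. 100.]
top 45 -1 15 y [-28. -27. -26.] z [121. 136. 143.]
top 60 -1 22 y [-29. -28. -25.] z [128. 142. 151.]
top 75 1 26 y [21. 23. 27.] z [137. 154. 159.]
top 75 -1 29 y [-31. -29. -25.] z [135. 153. 160.]
top 90 1 39 y [ 6. 23. 27.] z [ 47. 158. 163.]
top 90 -1 34 y [-31. -28.  -3.] z [ 46. 159. 165.]
top 105 1 6 y [22. 24. 26.] z [144. 151. 155.]
top 105 -1 7 y [-31. -28.  -1.] z [ 46. 149. 155.]
```

The carry shows the tongs pitched about 25° tips-up (pads at z ≈ 158, ring at z ≈ 58), because the light grip slipped in pitch. I'll set them down on free desk to level them, then regrip further back and tighter.

Request:
{"fn": "send_rows", "kwargs": {"motion": [{"translation": [0.01,-0.12,0],"rotation": [0,0,-0.04],"claw": 0.555},{"translation": [0.03,-0.3,0],"rotation": [0,0,-0.09],"claw": 0.555},{"translation": [0.05,-0.52,0],"rotation": [0,0,-0.15],"claw": 0.555},{"translation": [0.067,-0.733,0],"rotation": [0,0,-0.222],"claw": 0.555}]}}

```text
time_s: 9.4
position: [492.0, 102.0, 116.5]
ee_rot: [-0.54, 3.095, -0.001]
wrist_force: [0.1, -0.3, -0.9]
grip_width: 49.2
grip_force: 6.2
```

Request:
{"fn": "send_rows", "kwargs": {"motion": [{"translation": [0.02,-0.2,0],"rotation": [0,0,-0.06],"claw": 0.555},{"translation": [0.03,-0.4,0],"rotation": [0,0,-0.12],"claw": 0.555},{"translation": [0.05,-0.6,0],"rotation": [0,0,-0.18],"claw": 0.555},{"translation": [0.067,-0.733,0],"rotation": [0,0,-0.222],"claw": 0.555}]}}

```text
time_s: 9.8
position: [499.7, 13.3, 116.5]
ee_rot: [0.267, -3.13, 0.001]
wrist_force: [0.2, -0.6, -1.6]
grip_width: 48.8
grip_force: 6.2
```

Request:
{"fn": "send_rows", "kwargs": {"motion": [{"translation": [0.02,-0.2,0],"rotation": [0,0,-0.06],"claw": 0.555},{"translation": [0.03,-0.4,0],"rotation": [0,0,-0.12],"claw": 0.555},{"translation": [0.05,-0.6,0],"rotation": [0,0,-0.18],"claw": 0.555},{"translation": [0.067,-0.733,0],"rotation": [0,0,-0.222],"claw": 0.555},{"translation": [0.067,-0.733,0],"rotation": [0,0,-0.222],"claw": 0.555}]}}

```text
time_s: 10.3
position: [507.9, -74.7, 116.6]
ee_rot: [0.006, 3.141, -0.002]
wrist_force: [0.7, 0.1, -0.5]
grip_width: 49.2
grip_force: 6.2
```

Request:
{"fn": "send_rows", "kwargs": {"motion": [{"translation": [0,0,-0.12],"rotation": [0,0,0],"claw": 0.555},{"translation": [0,0,-0.25],"rotation": [0,0,0],"claw": 0.555},{"translation": [0,0,-0.36],"rotation": [0,0,0],"claw": 0.555},{"translation": [0,0,-0.45],"rotation": [0,0,0],"claw": 0.555},{"translation": [0,0,-0.53],"rotation": [0,0,0],"claw": 0.555},{"translation": [0,0,-0.6],"rotation": [0,0,0],"claw": 0.555},{"translation": [0,0,-0.66],"rotation": [0,0,0],"claw": 0.555},{"translation": [0,0,-0.71],"rotation": [0,0,0],"claw": 0.555},{"translation": [0,0,-0.75],"rotation": [0,0,0],"claw": 0.555},{"translation": [0,0,-0.75],"rotation": [0,0,0],"claw": 0.555}]}}

```text
time_s: 11.3
position: [508.2, -71.6, 26.2]
ee_rot: [0.002, -3.142, 0.0]
wrist_force: [-0.4, 0.8, -0.5]
grip_width: 49.0
grip_force: 6.3
```

Run:
```python
from fit import *
s=ctrl.observe();print(s['position'],s['ee_rot'],s['grip_width'],s['time_s'],s['wrist_force'])
for n in("scene",):
    im,d=viewer.snapshot(n); prof(n,dict(d=d),s['position'][:2],0.0,4,60)
```

```text
[508.16960917 -71.60119487  26.22312425] [ 1.71352279e-03 -3.14151686e+00  7.87807424e-06] 49.014216706639985 11.3 [-0.35767003  0.75521213 -0.50315073]
scene -120 1 6 y [3. 5. 8.] z [16. 18. 21.]
scene -120 -1 12 y [-9. -7. -1.] z [16. 18. 20.]
scene -105 1 25 y [0. 3. 6.] z [ 9. 21. 36.]
scene -105 -1 69 y [-9. -6. -1.] z [ 8. 24. 36.]
scene -90 1 5 y [3. 3. 8.] z [27. 35. 35.]
scene -90 -1 51 y [-11.  -9.  -3.] z [ 9. 22. 37.]
scene -75 1 23 y [ 7.  9. 10.] z [11. 25. 28.]
scene -75 -1 42 y [-14. -13. -10.] z [10. 19. 27.]
scene -60 1 25 y [11. 12. 14.] z [11. 22. 28.]
scene -60 -1 44 y [-18. -16. -14.] z [ 9. 20. 28.]
scene -45 1 24 y [13. 16. 18.] z [11. 20. 27.]
scene -45 -1 42 y [-23. -20. -18.] z [ 9. 20. 28.]
scene -30 1 40 y [18. 19. 21.] z [10. 25. 36.]
scene -30 -1 48 y [-25. -23. -22.] z [ 6. 21. 34.]
scene -15 1 125 y [18. 24. 35.] z [10. 39. 58.]
scene -15 -1 80 y [-37. -27. -23.] z [ 9. 35. 58.]
scene 0 1 66 y [19. 21. 25.] z [ 7. 32. 58.]
scene 0 -1 9 y [-27. -26. -25.] z [ 5.  9. 12.]
scene 15 1 26 y [20. 21. 23.] z [ 8. 20. 32.]
scene 15 -1 6 y [-27. -26. -25.] z [ 7.  9. 19.]
scene 30 1 26 y [21. 22. 24.] z [ 8. 19. 27.]
scene 30 -1 23 y [-27. -27. -25.] z [10. 18. 28.]
scene 45 1 9 y [23. 23. 26.] z [ 9. 22. 27.]
scene 45 -1 10 y [-28. -27. -26.] z [ 8. 14. 19.]
scene 60 1 6 y [23. 24. 25.] z [26. 28. 29.]
```

Request:
{"fn": "send_rows", "kwargs": {"motion": [{"translation": [0,0,0],"rotation": [0,0,0],"claw": 0.6},{"translation": [0,0,0],"rotation": [0,0,0],"claw": 0.65},{"translation": [0,0,0],"rotation": [0,0,0],"claw": 0.75},{"translation": [-0.04,0,0],"rotation": [0,0,0],"claw": 0.75},{"translation": [-0.09,0,0],"rotation": [0,0,0],"claw": 0.75},{"translation": [-0.09,0,0],"rotation": [0,0,0],"claw": 0.7},{"translation": [-0.09,0,0],"rotation": [0,0,0],"claw": 0.6},{"translation": [-0.09,0,0],"rotation": [0,0,0],"claw": 0.55},{"translation": [-0.09,0,0],"rotation": [0,0,0],"claw": 0.52},{"translation": [-0.09,0,0],"rotation": [0,0,0],"claw": 0.52}]}}

```text
time_s: 12.35
position: [497.5, -71.6, 26.5]
ee_rot: [-0.002, 3.141, -0.0]
wrist_force: [-0.2, -0.8, -0.1]
grip_width: 45.6
grip_force: 8.1
```

Request:
{"fn": "send_rows", "kwargs": {"motion": [{"translation": [0,0,0.03],"rotation": [0,0,0],"claw": 0.52},{"translation": [0,0,0.08],"rotation": [0,0,0],"claw": 0.52},{"translation": [0,0,0.15],"rotation": [0,0,0],"claw": 0.52},{"translation": [0,0,0.22],"rotation": [0,0,0],"claw": 0.52},{"translation": [0,0,0.3],"rotation": [0,0,0],"claw": 0.52},{"translation": [0,0,0.36],"rotation": [0,0,0],"claw": 0.52},{"translation": [0,0,0.4],"rotation": [0,0,0],"claw": 0.52}]}}

```text
time_s: 13.05
position: [497.9, -71.7, 75.7]
ee_rot: [-0.002, 3.14, -0.0]
wrist_force: [0.5, -0.3, -1.1]
grip_width: 46.1
grip_force: 7.7
```

Run:
```python
from fit import *
s=ctrl.observe();print(s['position'],s['ee_rot'],s['grip_width'],s['time_s'],s['wrist_force'])
for n in("scene","top"):
    im,d=viewer.snapshot(n); prof(n,dict(d=d),s['position'][:2],0.0,25,110)
```

```text
[497.86740469 -71.71888726  75.65557224] [-1.62119916e-03  3.14004879e+00 -4.85409893e-04] 46.07358591635977 13.05 [ 0.45278803 -0.2914252  -1.07781021]
scene -105 1 10 y [1. 6. 7.] z [63. 65. 66.]
scene -105 -1 10 y [-9. -8. -2.] z [65. 66. 67.]
scene -90 1 25 y [1. 3. 5.] z [55. 80. 85.]
scene -90 -1 100 y [-9. -6. -1.] z [49. 70. 84.]
scene -75 1 7 y [1. 7. 8.] z [71. 75. 83.]
scene -75 -1 51 y [-12. -10.  -8.] z [57. 69. 77.]
scene -60 1 25 y [ 8.  9. 11.] z [58. 71. 77.]
scene -60 -1 44 y [-15. -13. -11.] z [58. 67. 75.]
scene -45 1 25 y [10. 12. 15.] z [59. 69. 76.]
scene -45 -1 45 y [-18. -17. -14.] z [57. 68. 76.]
scene -30 1 29 y [14. 16. 18.] z [59. 69. 76.]
scene -30 -1 44 y [-22. -20. -18.] z [58. 67. 76.]
scene -15 1 145 y [17. 23. 34.] z [ 57.  89. 108.]
scene -15 -1 109 y [-38. -25. -21.] z [ 53.  84. 105.]
scene 0 1 76 y [18. 19. 23.] z [ 54.  78. 106.]
scene 0 -1 21 y [-38. -24. -22.] z [50. 59. 96.]
scene 15 1 50 y [18. 19. 21.] z [52. 69. 84.]
scene 15 -1 16 y [-26. -25. -24.] z [50. 57. 62.]
scene 30 1 25 y [19. 20. 21.] z [59. 69. 81.]
scene 30 -1 26 y [-26. -25. -24.] z [60. 69. 77.]
scene 45 -1 18 y [-26. -25. -25.] z [58. 67. 77.]
top -105 1 6 y [1. 4. 8.] z [65. 68. 68.]
top -105 -1 8 y [-8. -6. -2.] z [66. 67. 71.]
top -90 1 14 y [2. 5. 7.] z [64. 83. 87.]
top -90 -1 15 y [-8. -5. -0.] z [68. 85. 88.]
top -75 1 24 y [1. 6. 9.] z [63. 79. 86.]
top -75 -1 22 y [-9. -5. -1.] z [57. 81. 88.]
top -60 1 3 y [ 9.  9. 11.] z [65. 75. 77.]
top 45 -1 3 y [-24. -24. -22.] z [77. 78. 80.]
top 60 1 5 y [23. 25. 26.] z [72. 78. 80.]
top 60 -1 12 y [-25. -24. -22.] z [76. 79. 81.]
top 75 1 11 y [23. 25. 26.] z [76. 79. 84.]
top 75 -1 16 y [-25. -24. -22.] z [70. 76. 81.]
top 90 1 23 y [21. 25. 27.] z [64. 79. 83.]
top 90 -1 18 y [-26. -23. -21.] z [78. 80. 84.]
top 105 1 18 y [22. 25. 27.] z [80. 80. 84.]
top 105 -1 21 y [-26. -24. -21.] z [78. 80. 83.]
```

Tongs are now level (strip tops z ≈ 77 all along, pads' tops z ≈ 80). I'll carry them over again.

Request:
{"fn": "send_rows", "kwargs": {"motion": [{"translation": [0,0.05,0.1],"rotation": [0,0,0.01],"claw": 0.52},{"translation": [-0.02,0.2,0.2],"rotation": [0,0,0.06],"claw": 0.52},{"translation": [-0.03,0.37,0.2],"rotation": [0,0,0.11],"claw": 0.52},{"translation": [-0.05,0.55,0.2],"rotation": [0,0,0.17],"claw": 0.52},{"translation": [-0.06,0.72,0.2],"rotation": [0,0,0.222],"claw": 0.52}]}}

```text
time_s: 13.65
position: [489.7, 15.9, 98.9]
ee_rot: [0.278, -3.129, -0.0]
wrist_force: [0.1, 0.3, -1.4]
grip_width: 45.9
grip_force: 7.7
```

Request:
{"fn": "send_rows", "kwargs": {"motion": [{"translation": [-0.02,0.18,0],"rotation": [0,0,0.05],"claw": 0.52},{"translation": [-0.03,0.36,0],"rotation": [0,0,0.11],"claw": 0.52},{"translation": [-0.05,0.54,0],"rotation": [0,0,0.17],"claw": 0.52},{"translation": [-0.06,0.72,0],"rotation": [0,0,0.222],"claw": 0.52}]}}

```text
time_s: 14.05
position: [482.3, 102.4, 98.7]
ee_rot: [0.55, -3.093, -0.0]
wrist_force: [0.5, 0.4, -1.7]
grip_width: 45.9
grip_force: 7.7
```

Request:
{"fn": "send_rows", "kwargs": {"motion": [{"translation": [-0.02,0.18,0],"rotation": [0,0,0.05],"claw": 0.52},{"translation": [-0.03,0.36,0],"rotation": [0,0,0.11],"claw": 0.52},{"translation": [-0.05,0.54,0],"rotation": [0,0,0.17],"claw": 0.52},{"translation": [-0.06,0.66,0],"rotation": [0,0,0.2],"claw": 0.52},{"translation": [-0.06,0.72,0],"rotation": [0,0,0.222],"claw": 0.52},{"translation": [-0.06,0.72,0],"rotation": [0,0,0.222],"claw": 0.52},{"translation": [-0.06,0.72,0],"rotation": [0,0,0.222],"claw": 0.52}]}}

```text
time_s: 14.75
position: [475.6, 187.2, 98.4]
ee_rot: [0.813, -3.034, 0.001]
wrist_force: [0.8, -0.1, -1.9]
grip_width: 45.6
grip_force: 7.7
```

```bash
cat > hov.py <<'E'
from fit import *
def hov(tag,zlo,zhi,view=True):
    s=ctrl.observe();p=s['position'];print(p,s['ee_rot'],s['grip_width'],s['time_s'])
    ax=s['ee_rot'];ty=2*np.arctan2(ax[1],ax[0])-np.pi/2;yaw=(ty-np.pi/2+np.pi/2)%np.pi-np.pi/2;print("yaw",np.degrees(yaw))
    Rm=np.array([[np.cos(yaw),-np.sin(yaw)],[np.sin(yaw),np.cos(yaw)]])
    ims=[]
    for n in("top","scene"):
        im,d=viewer.snapshot(n);np.savez(f"{n}_{tag}.npz",im=im,d=d);ims.append(im)
        P,u,v=world(n,d);L=(P[:,:2]-p[:2])@Rm;c=im[v,u].max(1)
        tab=(np.array([564.5,239.5]) if n=="top" else np.array([561,238.5]))-p[:2]
        print(n,"tablet local",(tab@Rm).round(1))
        for sg in(1,-1):
            k=(L[:,1]*sg>5)&(abs(L[:,1])<36)&(L[:,0]>70)&(L[:,0]<130)&(P[:,2]>zlo)&(P[:,2]<zhi)&(c<75)
            if k.sum()>3: print(" pad",sg,k.sum(),"x",np.percentile(L[k,0],[3,97]).round(1),"y",np.percentile(L[k,1],[3,50,97]).round(1),"z",np.percentile(P[k,2],[5,95]).round())
    t=ims[0][190:300,110:260,::-1];q=ims[1][150:270,160:310,::-1]
    if view: cv2.imwrite(f"pics/{tag}.png",np.hstack([cv2.resize(t,(400,300),interpolation=3),cv2.resize(q,(375,300),interpolation=3)]))
    return ims
if __name__=="__main__": hov("hov2",60,125)
E
python3 hov.py
```

```text
[475.62837201 187.22550469  98.37075413] [ 8.13477908e-01 -3.03407894e+00  6.46602494e-04] 45.63975666618098 14.75
yaw 30.017579766226905
top tablet local [103.1   0.8]
 pad 1 45 x [ 88.1 117.7] y [19.5 22.  25.5] z [ 98. 106.]
 pad -1 37 x [ 89.2 117.2] y [-28.8 -26.  -22.6] z [100. 106.]
scene tablet local [99.6  1.7]
 pad 1 36 x [ 73.1 116.5] y [19.9 21.9 25.7] z [ 84. 102.]
 pad -1 24 x [ 79.  111.8] y [-28.3 -26.9 -24.4] z [ 82. 103.]
```

View pics/hov2.png

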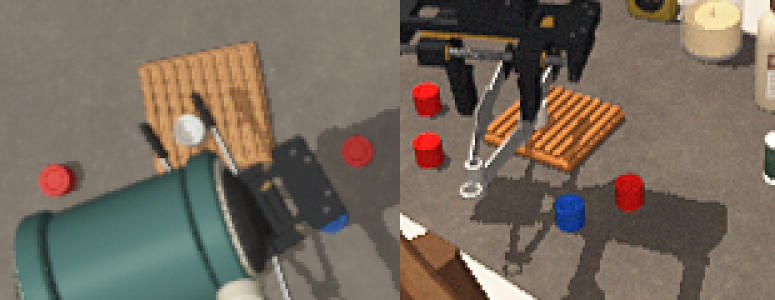

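Top view (left): the white tablet (188,129) lies between the two black pads (152,134 and 203,108), about 3 mm left of their midline. The right half shows level tongs. I'll shift 3 mm left and descend.

Request:
{"fn": "send_rows", "kwargs": {"motion": [{"translation": [-0.012,0.023,0],"rotation": [0,0,0],"claw": 0.52},{"translation": [-0.012,0.023,-0.05],"rotation": [0,0,0],"claw": 0.52},{"translation": [-0.012,0.023,-0.13],"rotation": [0,0,0],"claw": 0.52},{"translation": [-0.012,0.023,-0.2],"rotation": [0,0,0],"claw": 0.52},{"translation": [-0.012,0.023,-0.25],"rotation": [0,0,0],"claw": 0.52},{"translation": [-0.012,0.023,-0.25],"rotation": [0,0,0],"claw": 0.52},{"translation": [-0.012,0.023,-0.25],"rotation": [0,0,0],"claw": 0.52}]}}

```text
time_s: 15.55
position: [474.0, 190.3, 68.0]
ee_rot: [0.814, -3.033, 0.0]
wrist_force: [-0.1, -0.0, -0.7]
grip_width: 45.8
grip_force: 7.7
```

```bash
python3 -c "
from hov import *
i=hov('hov3',50,100)
cv2.imwrite('pics/hov3b.png',cv2.resize(i[0][205:265,140:220,::-1],(800,600),interpolation=3))"
```

```text
[473.99617576 190.25960041  67.97944806] [ 8.13720787e-01 -3.03347340e+00  1.47738790e-04] 45.83204505452134 15.55
yaw 30.031860674322875
top tablet local [103.   -2.7]
 pad 1 37 x [ 88.3 117.2] y [19.8 22.1 25.3] z [68. 75.]
 pad -1 36 x [ 89.8 117.3] y [-28.5 -26.  -23.3] z [68. 76.]
scene tablet local [99.5 -1.8]
 pad 1 31 x [ 76.7 115.7] y [20.3 21.7 25.7] z [53. 73.]
 pad -1 14 x [ 74.3 108.9] y [-28.1 -27.1 -25. ] z [53. 73.]
```

View pics/hov3b.png

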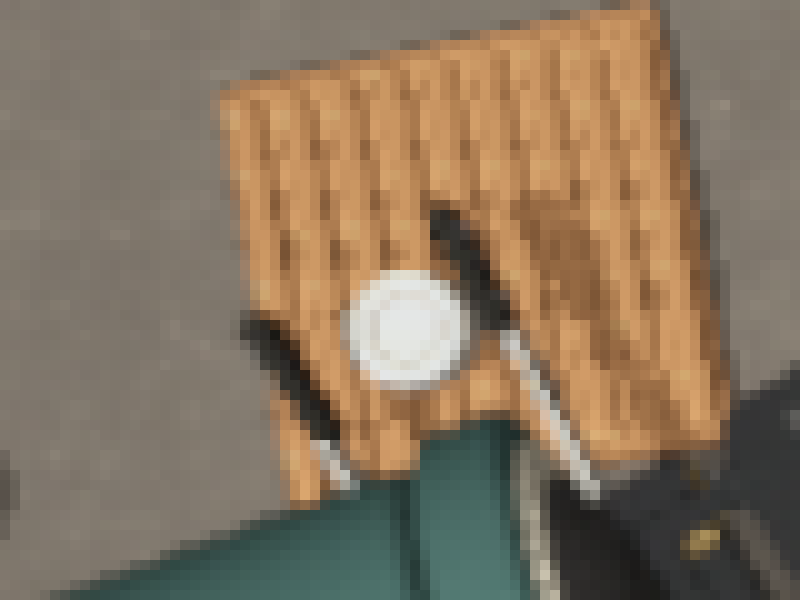

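The tablet (405,328) is between both pads (295,380 and 475,265), and allowing for pad height it is centred. Going down and squeezing.

Request:
{"fn": "send_rows", "kwargs": {"motion": [{"translation": [0,0,-0.05],"rotation": [0,0,0],"claw": 0.52},{"translation": [0,0,-0.1],"rotation": [0,0,0],"claw": 0.52},{"translation": [0,0,-0.15],"rotation": [0,0,0],"claw": 0.52},{"translation": [0,0,-0.19],"rotation": [0,0,0],"claw": 0.52},{"translation": [0,0,-0.22],"rotation": [0,0,0],"claw": 0.52},{"translation": [0,0,-0.23],"rotation": [0,0,0],"claw": 0.52},{"translation": [0,0,-0.23],"rotation": [0,0,0],"claw": 0.52},{"translation": [0,0,-0.23],"rotation": [0,0,0],"claw": 0.52}]}}

```text
time_s: 16.45
position: [474.4, 190.4, 40.9]
ee_rot: [-0.814, 3.034, 0.0]
wrist_force: [-0.2, -0.7, -1.4]
grip_width: 45.9
grip_force: 7.7
```

```bash
python3 -c "
from hov import *
i=hov('hov4',28,70,False)"
```

```text
[474.39842882 190.4137009   40.93724068] [-8.13788709e-01  3.03407724e+00  4.40181362e-05] 45.9280642552109 16.45
yaw 30.0285467709336
top tablet local [102.6  -2.6]
 pad 1 44 x [ 88.  117.7] y [19.3 21.6 25.3] z [36. 48.]
 pad -1 35 x [ 89.2 116.7] y [-28.8 -26.  -22.8] z [41. 49.]
scene tablet local [99.  -1.7]
 pad 1 23 x [ 72.2 113.5] y [20.2 21.5 24.7] z [31. 46.]
 pad -1 7 x [ 82.2 108.4] y [-28.7 -27.  -26.3] z [30. 42.]
```

Request:
{"fn": "send_rows", "kwargs": {"squeeze": 25, "motion": [{"translation": [0,0,0],"rotation": [0,0,0],"claw": 0.5},{"translation": [0,0,0],"rotation": [0,0,0],"claw": 0.48},{"translation": [0,0,0],"rotation": [0,0,0],"claw": 0.46},{"translation": [0,0,0],"rotation": [0,0,0],"claw": 0.44},{"translation": [0,0,0],"rotation": [0,0,0],"claw": 0.4},{"translation": [0,0,0],"rotation": [0,0,0],"claw": 0.35},{"translation": [0,0,0],"rotation": [0,0,0],"claw": 0.3},{"translation": [0,0,0],"rotation": [0,0,0],"claw": 0.3}]}}

```text
time_s: 17.35
position: [474.2, 190.4, 40.8]
ee_rot: [-0.814, 3.034, -0.0]
wrist_force: [0.4, -1.1, -1.1]
grip_width: 38.7
grip_force: 25.0
```

Request:
{"fn": "send_rows", "kwargs": {"motion": [{"translation": [0,0,0.02],"rotation": [0,0,0],"claw": 0.3},{"translation": [0,0,0.06],"rotation": [0,0,0],"claw": 0.3},{"translation": [0,0,0.11],"rotation": [0,0,0],"claw": 0.3},{"translation": [0,0,0.16],"rotation": [0,0,0],"claw": 0.3},{"translation": [0,0,0.2],"rotation": [0,0,0],"claw": 0.3},{"translation": [0,0,0.22],"rotation": [0,0,0],"claw": 0.3},{"translation": [0,0,0.22],"rotation": [0,0,0],"claw": 0.3}]}}

```text
time_s: 18.05
position: [474.7, 190.5, 67.9]
ee_rot: [-0.814, 3.033, 0.0]
wrist_force: [-0.8, 0.2, -0.6]
grip_width: 38.3
grip_force: 25.0
```

```bash
cat > chk.py <<'E'
from hov import *
def chk(tag,zlo,zhi):
    i=hov(tag,zlo,zhi,False)
    for n in("top","scene"):
        D=np.load(f"{n}_{tag}.npz");P,u,v=world(n,D['d']);c=D['im'][v,u]
        k=(np.hypot(P[:,0]-562,P[:,1]-239)<60)&(c.min(1)>120)&(c.max(1).astype(int)-c.min(1)<25)&(P[:,2]>zlo-20)&(P[:,2]<zhi+5)
        if k.sum(): print(n,"white",k.sum(),np.median(P[k],0).round(1),P[k].min(0).round(),P[k].max(0).round())
    cv2.imwrite(f"pics/{tag}.png",np.hstack([cv2.resize(i[0][200:260,135:215,::-1],(400,300),interpolation=3),cv2.resize(i[1][150:240,180:300,::-1],(400,300),interpolation=3)]))
E
python3 -c "
from chk import *
chk('lift1',45,100)"
```

```text
[474.68485418 190.51182847  67.88644292] [-8.13630309e-01  3.03315006e+00  1.08233258e-04] 38.293504557941326 18.05
yaw 30.031728735678584
top tablet local [102.3  -2.5]
 pad 1 25 x [ 88.2 116.6] y [12.  15.7 17.3] z [67. 74.]
 pad -1 36 x [ 90.6 116.5] y [-20.9 -18.1 -13.7] z [62. 74.]
scene tablet local [98.7 -1.7]
 pad 1 6 x [72.9 83.7] y [14.4 16.3 17.1] z [51. 67.]
 pad -1 16 x [ 77.4 114.1] y [-20.2 -19.3 -18.6] z [52. 69.]
top white 131 [562.  240.9  69.9] [530. 207.  57.] [576. 255.  76.]
scene white 9 [522.4 237.   67.3] [507. 206.  67.] [539. 245.  69.]
```

View pics/lift1.png

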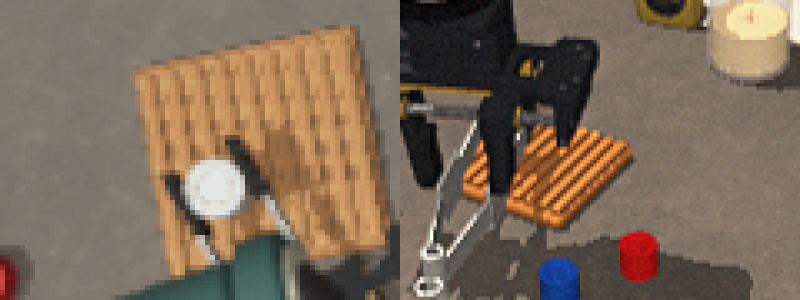

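The tablet is held between the pads (left half 215,188), with its top at z ≈ 70, which is 27 mm up as lifted. I'll raise it to about 10 cm, easing toward the dish centre.

Request:
{"fn": "send_rows", "kwargs": {"motion": [{"translation": [0,0,0.04],"rotation": [0,0,0],"claw": 0.3},{"translation": [0.02,-0.01,0.12],"rotation": [0,0,0],"claw": 0.3},{"translation": [0.04,-0.02,0.22],"rotation": [0,0,0],"claw": 0.3},{"translation": [0.06,-0.03,0.33],"rotation": [0,0,0],"claw": 0.3},{"translation": [0.09,-0.05,0.44],"rotation": [0,0,0],"claw": 0.3},{"translation": [0.11,-0.06,0.53],"rotation": [0,0,0],"claw": 0.3},{"translation": [0.12,-0.07,0.59],"rotation": [0,0,0],"claw": 0.3},{"translation": [0.12,-0.07,0.615],"rotation": [0,0,0],"claw": 0.3},{"translation": [0.12,-0.07,0.615],"rotation": [0,0,0],"claw": 0.3},{"translation": [0.12,-0.07,0.615],"rotation": [0,0,0],"claw": 0.3}]}}

```text
time_s: 19.15
position: [488.1, 181.8, 140.5]
ee_rot: [0.814, -3.033, -0.0]
wrist_force: [-0.5, -0.3, -1.7]
grip_width: 38.1
grip_force: 25.0
```

Request:
{"fn": "send_rows", "kwargs": {"motion": [{"translation": [0,0,0],"rotation": [0,0,0],"claw": 0.3},{"translation": [0,0,0],"rotation": [0,0,0],"claw": 0.3},{"translation": [0,0,0],"rotation": [0,0,0],"claw": 0.3},{"translation": [0,0,0],"rotation": [0,0,0],"claw": 0.3},{"translation": [0,0,0],"rotation": [0,0,0],"claw": 0.3}]}}

```text
time_s: 19.65
position: [488.6, 182.0, 140.9]
ee_rot: [0.814, -3.034, 0.0]
wrist_force: [0.5, 0.0, -0.9]
grip_width: 38.6
grip_force: 25.0
```

```bash
python3 -c "
from chk import *
chk('lift2',115,170)"
```

```text
[488.61266872 181.96638877 140.92336283] [ 8.13887671e-01 -3.03418746e+00  2.24912354e-05] 38.60021648954312 19.65
yaw 30.030991823488293
top tablet local [94.5 11.8]
 pad 1 39 x [ 87.2 117.1] y [11.9 15.2 18. ] z [136. 147.]
 pad -1 40 x [ 89.2 117.1] y [-20.7 -17.9 -15. ] z [140. 146.]
scene tablet local [91.  12.7]
 pad 1 15 x [77.2 91.7] y [13.2 15.8 17.6] z [123. 143.]
 pad -1 28 x [ 80.8 109.2] y [-20.8 -19.5 -18.1] z [125. 142.]
top white 140 [576.4 232.6 143.1] [553. 204. 134.] [589. 250. 148.]
scene white 19 [544.6 219.3 141.2] [510. 196. 129.] [572. 240. 143.]
```

View pics/lift2.png

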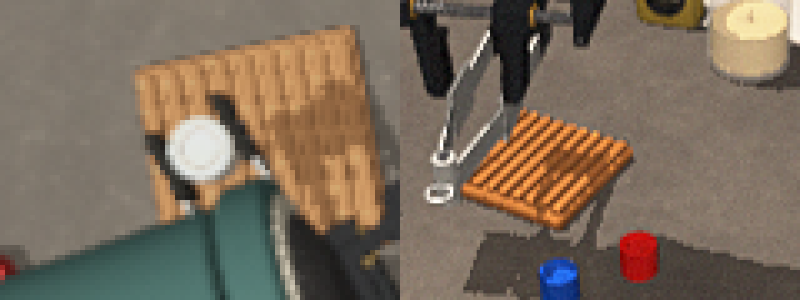

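The tablet (left half 200,150) is held between the pads. Its top is at z ≈ 143, so its underside is about 99 mm above the ribs, at (577, 232) over the dish and steady. Handing in.

```bash
python3 -c "
from rig import ctrl
print(ctrl.hand_in())"
```

```text
the job is handed in; nothing more can be done
None
```

The white tablet is held in the squeezed tongs about 10 cm above the dish and the job is handed in at about 20 s, after one set-down on bare desk to regrip the tongs, which had tipped on the first carry.

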